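# Fit the battery-bay cover on the ward workstation

### The job

Close the open battery bay on the intensive-care workstation: take the white cover that has the green tongue and the blue grip bar, angle its tongue in under the lip of the bay's groove, then lower it by its grip, without dropping it, until it lies flat in the bay, and let go. Leave the look-alike panel with the orange grip and the gel bottle where they are.

Things in the scene. Friction and masses are not known exactly. Their poses are not given: they have to be found in the camera images.
- cover: White board, BLUE grip bar, loose, 0.35 kg, flat on the table, tongue roughly towards the robot. Origin: middle of the tongue's free edge, underside; x into the board, y along the tongue, z up. In mm: green tongue x 0 to 30, z 0 to 8, y -75 to 75; board x 30 to 140, same y, z 0 to 25; grip bar centre x 85, y 0, 16 thick in x, 70 long in y, z 25 to 61: pinch across the 16 from above.
- bay: Grey bay, fixed. Origin: underside, below the well's middle; x away from robot, y along groove, z up. mm: well floor z 15, x -66 to 66, y -90 to 90; cheeks beside it to z 40. Robot's side: lip (yellow stripe), edge x -66, z 35 to 40; groove under it back to x -102. Far sill to z 27, sloping x 66 to 73. Cover goes in tongue first, tongue end 15 deg low; seated: its origin at z 15, x -74 to -96.
- blank: The look-alike to leave alone: white panel with an ORANGE grip bar and no tongue, loose, 110 x 150 x 25 mm plus the same bar. Origin 30 mm in front of its near edge, at the underside: panel x 30 to 140, bar centre x 85, y 0.
- bottle: Clear gel bottle, red label, white cap, loose, upright, to leave alone: 60 mm across, 140 mm tall. Origin: centre of its underside. On the other side of the bay, equally far out, stands a fixed clear tub, 100 x 150 x 50 mm, with a steel laryngoscope in it.
Mind the look-alikes: they are no part of the job. Leave any pink look-alike of the cover alone.

How it is judged:
On the way, in this order (a step that is already met when the one before it is completed fails the run):
1. the cover's tongue is under the bay's lip while the cover is still tilted (4 degrees or more) (x of cover in the frame of bay between -0.105 and -0.069 m and z of cover in the frame of bay below 0.034 m and y of cover in the frame of bay between -0.03 and 0.03 m and angle between cover's own z axis and vertical above 0.07 rad), for 0.1 s.
2. the cover is lowered flat (within 3.5 degrees) with the gripper still on it, not dropped (angle between cover's own z axis and vertical below 0.06 rad and z of cover in the frame of bay below 0.034 m and contact force between the fingers and cover above 0.3 N), for 0.1 s.
At the end, for the whole second after the job is handed in: The blue-gripped cover lies at rest on the floor of the bay's well: tongue under the lip by at least 3 mm, within 20 mm of the middle along the groove, underside within 6 mm of the well floor, flat within 3 degrees and turned less than 11 degrees to the bay (x of cover in the frame of bay between -0.103 and -0.069 m and y of cover in the frame of bay between -0.02 and 0.02 m and z of cover in the frame of bay below 0.021 m and angle between cover's own z axis and vertical below 0.05 rad and angle between the x axis of cover and the x axis of bay, either way round below 0.2 rad and linear speed of cover below 0.02 m/s); the robot touches nothing.
It fails at once if the look-alike panel is moved by more than 30 mm (distance of blank from where it was at the start of the episode above 0.03 m).
It fails at once if the gel bottle is moved by more than 30 mm or tipped (distance of bottle from where it was at the start of the episode above 0.03 m or angle between bottle's own z axis and vertical above 0.4 rad).
It also fails if it takes over 43 s, if anything falls off the work surface, if the arm or the gripper's body presses on something with over 40 N, if the wrist force passes 120 N, or if a joint passes its speed limit or range.

### The arm

A 7-joint arm with a two-finger parallel gripper is mounted at the origin on the work surface. World frame = base frame: x ahead of the robot, y to its left, z up, the work surface at z = 0. Lengths are in m, angles in rad, forces in N, time in s.
With the tool pointing down it reaches from about 0.35 to 0.9 m from the base axis. Payload 7.2 kg.
Tool frame: the origin (TCP) lies midway between the tips of the shut fingers; the grasp point (between the pads) lies 19 mm behind it; z points along the fingers, y is the line along which they close (so a half turn about z gives the same grasp; the last joint's range is limited). The gripper opens to 88 mm and grips with 3 to 60 N. Pads are 20 mm wide; open, the fingers measure 115 mm over their backs; the gripper's body (75 mm by 178 mm) begins 61 mm behind the grasp point.
Start: joints at [-1.3, 0.411, -0.013, 1.596, 0.006, 1.134, -0.082], TCP at [0.208, 0.589, 0.223] pointing down, gripper open.
Joint ranges: [-2.95, 2.95], [-0.29, 1.99], [-1.47, 1.44], [0.14, 2.54], [-1.03, 4.17], [0.13, 1.85], [-2.86, 2.86]. Speed limits (rad/s): [2.39, 2.39, 3.01, 3.01, 3.14, 3.14, 3.14].

### API

Orientations are given as a unit quaternion [x, y, z, w].
In Python, from cell import manip gives the robot as it stands.
- The arm moves only by the tool drive_tool, never from a script. Its argument "increments" is a list of rows, each a list of 3 entries, a list of its own where there are three numbers: the turn, a rotation vector about the tool's x, y, z in rad, then the shift along the tool's x, y, z in cm, then the opening, from -1 (shut) to 1 (fully open). A call has 1 to 12 rows; each row is the pose to reach, as a shift and turn from the pose commanded when the call began, along the tool's axes at that moment; what a row does not reach only later rows make up. A row lasts 1/12 s, in which the tool goes at most 41.7 mm and 7.16 degrees, less where a joint would pass 70% of its speed; a pose out of reach is approached as far as the arm can. A call with a gripper value outside its range is refused whole. The fingers move at their own pace and stop on an object; the grip force is fixed at half the most. Time passes only in rows, so rows that repeat a pose let the fingers close. It gives the time, the measured TCP pose, the force, the opening and the grip force at its end, in the units of the state.
- manip.observe(): the state, without advancing time (a new reading comes with each control period).
- manip.get_image(name): name is "scene" or "top" or "wrist"; returns a dict with "frame" (420x560x3 uint8, red, green, blue), "mtx" (3x3 intrinsics, pixels), "extrinsics" (4x4, takes a point from camera to world coordinates). Camera axes: x right, y down, z forward; pixel columns grow to the right and rows downward; lengths in m; the calibration is good to about 2 mm. A picture is of the moment at which its call begins. There is no depth.
- manip.finish_job(): hands the job in; it is judged then, once.
The state is a dict: "clock": time; "qpos": joint angles; "qvel": joint speeds; "joint_efforts": joint torques, N m; "ee_pos": TCP position; "tool_rot": TCP orientation; "contact_force": force on the tool from outside, world axes, zero at the start; "torque": the same for the moment, N m; "opening": finger opening in m; "grip_force": force on a finger pad.
Only numpy, scipy, OpenCV 4.12 (cv2) and the standard library are available. Lean on these libraries where they do the work, as an engineer would, in place of code of your own. Each camera call takes 0.05 s, during which the arm holds its last target. There are 200 camera calls.

## Working session

There is one attempt and no reset: what is moved stays moved. The work goes in short steps, Python scripts to look and compute and a tool call to move; the robot and the scene stay as the last step left them, time stands still between calls to the robot, and variables do not carry over. Pictures are saved under pics/ and viewed, at most 10 in all, crops included, and the job is handed in when it is done.

Besides the shell and the picture viewer there is one more tool, called after "Request:" by a JSON object that holds its "op" and its "data". drive_tool: Moves the arm, as the interface text tells. Its arguments: {"type":"object","properties":{"increments":{"type":"array"}},"required":["increments"]}

```bash
mkdir -p pics
python3 - <<'E'
from cell import manip
import cv2,pickle
d={}
for n in("scene","top"):
    r=manip.get_image(n);d[n]=r
    cv2.imwrite(f"pics/{n}0.png",r["frame"][:,:,::-1])
    print(n,r["mtx"].round(1).tolist(),r["extrinsics"].round(3).tolist())
pickle.dump(d,open("im0.pkl","wb"))
s=manip.observe();print(s["ee_pos"],s["tool_rot"],s["clock"])
E
```

```text
scene [[405.5, 0.0, 282.1], [0.0, 405.5, 206.9], [0.0, 0.0, 1.0]] [[-0.008, 0.8, -0.6, 1.229], [1.0, 0.004, -0.007, 0.094], [-0.004, -0.6, -0.8, 1.071], [0.0, 0.0, 0.0, 1.0]]
top [[470.3, 0.0, 275.8], [0.0, 470.3, 216.9], [0.0, 0.0, 1.0]] [[-0.01, -0.998, 0.062, 0.356], [-1.0, 0.01, -0.004, 0.106], [0.004, -0.062, -0.998, 1.278], [0.0, 0.0, 0.0, 1.0]]
[0.20759476 0.58905983 0.22191533] [ 1.68559741e-01  9.85691202e-01 -6.80345920e-04 -6.60380394e-05] 0.1
```

View pics/scene0.png

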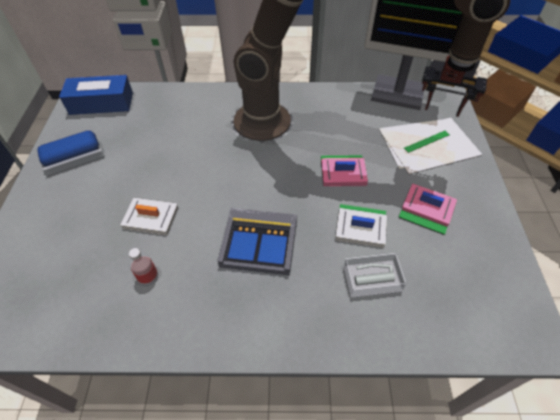

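View pics/top0.png

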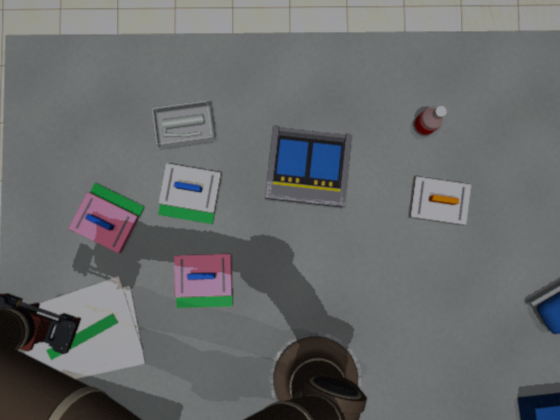

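The scene view shows the white cover at about (362,225) with its green tongue edge towards the robot, and the bay at (258,240). The top view has the cover at (188,192), green strip at (187,213), and the bay at (308,168) with its yellow stripe at (305,185). The pink decoys are at (103,218) and (203,278), and the blank is at (440,200).

```bash
cat > h.py <<'E'
import cv2,numpy as np
def ray(r,pts,z):
    K,E=r["mtx"],r["extrinsics"]; p=np.atleast_2d(np.asarray(pts,float))
    d=np.c_[p,np.ones(len(p))]@np.linalg.inv(K).T@E[:3,:3].T; o=E[:3,3]
    return o+d*((z-o[2])/d[:,2])[:,None]
def mask(r,lo,hi,box):
    h=cv2.cvtColor(r["frame"],cv2.COLOR_RGB2HSV); m=cv2.inRange(h,lo,hi); o=np.zeros_like(m)
    x0,y0,x1,y1=box; o[y0:y1,x0:x1]=m[y0:y1,x0:x1]; return o
def big(m):
    c,_=cv2.findContours(m,cv2.RETR_EXTERNAL,cv2.CHAIN_APPROX_NONE); return max(c,key=cv2.contourArea)[:,0]
def rect(r,m,z):
    w=(ray(r,big(m),z)[:,:2]*1000).astype(np.float32)
    (c,s,a)=cv2.minAreaRect(w); return np.round(c,1),np.round(s,1),round(a,1)
E
python3 - <<'E'
import pickle;from h import *
d=pickle.load(open("im0.pkl","rb"))
G=((45,80,50),(85,255,255));B=((105,120,50),(130,255,255));W=((0,0,150),(179,45,255));Y=((20,120,120),(35,255,255))
for n,bx,by in(("top",(155,160,225,225),(260,120,360,212)),("scene",(330,200,392,250),(215,205,300,275))):
    r=d[n];print(n)
    print(" green",rect(r,mask(r,*G,bx),.008)," blue",rect(r,mask(r,*B,bx),.061)," white",rect(r,mask(r,*W,bx),.025))
    m=mask(r,*Y,by); k,l,st,c=cv2.connectedComponentsWithStats(m)
    print(" yel",rect(r,m,.04),[(s.tolist()) for s in st[1:]])
    print(" bayblue",rect(r,mask(r,*B,by),.015))
cv2.imwrite("pics/c1.png",np.hstack([cv2.resize(d["top"]["frame"][110:230,150:360,::-1],None,fx=3.5,fy=3.5,interpolation=2)]))
E
```

```text
top
 green (array([445., 344.]), array([151.1,  30.1]), 79.6)  blue (array([512.5, 329.4]), array([70.6, 15.5]), 79.9)  white (array([513.8, 331.4]), array([145.9, 105.5]), 79.6)
 yel (array([512.7,  19.7]), array([176.3,   5.9]), 83.1) [[281, 177, 3, 4, 9], [289, 178, 2, 4, 7], [296, 178, 3, 4, 10], [314, 181, 3, 3, 8], [322, 181, 3, 4, 8], [273, 182, 67, 10, 156], [329, 182, 3, 4, 10]]
 bayblue (array([594.7,  54.7]), array([80.3, 99.5]), 83.1)
scene
 green (array([439.3, 346.2]), array([146.4,  15. ]), 79.6)  blue (array([525.7, 329.8]), array([61. , 29.1]), 79.4)  white (array([508.1, 326.1]), array([196.4, 164.7]), 81.3)
 yel (array([513.8,  20.6]), array([172.6,   8.4]), 83.0) [[234, 218, 56, 8, 129]]
 bayblue (array([594.2,  55.4]), array([ 79.7, 100.1]), 82.6)
```

View pics/c1.png

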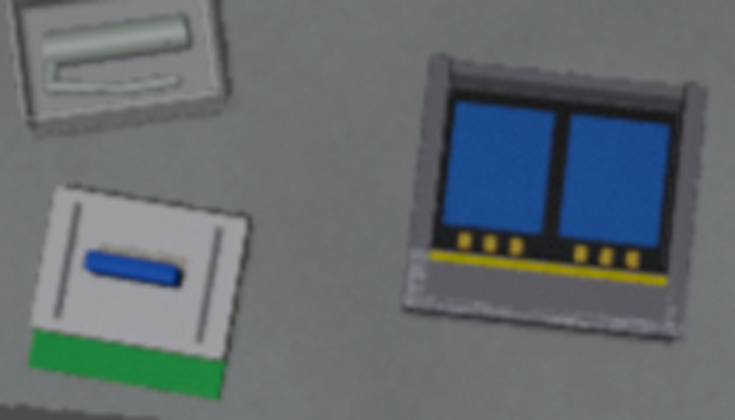

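Two views agree to about 2 mm. The cover's yaw is about -10.4° and its grip is at (513,330). The bay's yaw is about -7° and its origin is at about (581,12). Tongue-to-grip spacing measures 69 mm against 70, and the stripe 176 mm against 180, so the sizes fit.

```bash
cat >> h.py <<'E'
from scipy.spatial.transform import Rotation as R
def toolrot(yaw,tilt=0):  # tool y along cover x (yaw deg), tilt: tongue end low (deg)
    y=np.radians(yaw); c,s=np.cos(y),np.sin(y)
    M=np.array([[-s,c,0],[c,s,0],[0,0,-1.]])  # columns set below
    M=np.c_[[s,-c,0],[c,s,0],[0,0,-1]] if np.linalg.det(np.c_[[s,-c,0],[c,s,0],[0,0,-1]])>0 else np.c_[[-s,c,0],[c,s,0],[0,0,-1]]
    return R.from_rotvec(-np.radians(tilt)*np.array([-s,c,0]))*R.from_matrix(M)
def rel(p0,R0,p1,R1):
    return (R0.inv()*R1).as_rotvec().round(3),(R0.inv().apply(np.subtract(p1,p0))*100).round(2)
E
python3 - <<'E'
from cell import manip;from h import *
s=manip.observe();R0=R.from_quat(s["tool_rot"])
print(rel(s["ee_pos"],R0,[.513,.3303,.13],toolrot(-10.4)))
E
```

```text
(array([-1.000e-03,  1.000e-03,  1.414e+00]), array([-37.4 , -14.24,   9.21]))
```

Request:
{"op": "drive_tool", "data": {"increments": [[[0,0,0.1],[-2.7,-1.0,0.0],1],[[0,0,0.2],[-5.4,-2.0,0.5],1],[[0,0,0.32],[-8.5,-3.2,1],1],[[0,0,0.44],[-11.6,-4.4,1.5],1],[[0,0,0.56],[-14.8,-5.6,2],1],[[0,0,0.68],[-18,-6.8,3],1],[[0,0,0.8],[-21.2,-8.0,4],1],[[0,0,0.92],[-24.3,-9.2,5],1],[[0,0,1.04],[-27.5,-10.4,6],1],[[0,0,1.16],[-30.7,-11.6,7],1],[[0,0,1.28],[-33.9,-12.9,8],1],[[0,0,1.38],[-36.5,-13.9,9],1]]}}

```text
clock: 1.1
ee_pos: [0.5075, 0.3346, 0.132]
tool_rot: [0.76, 0.65, -0.0, 0.0]
contact_force: [-0.2, 0.5, 0.9]
opening: 0.0877
grip_force: 0.0
```

Request:
{"op": "drive_tool", "data": {"increments": [[[0,0,0],[0,0,0],1],[[0,0,0],[0,0,0],1]]}}

```text
clock: 1.27
ee_pos: [0.5065, 0.335, 0.1316]
tool_rot: [0.758, 0.652, -0.001, 0.0]
contact_force: [0.0, 0.3, -0.5]
opening: 0.0876
grip_force: 0.0
```

Run:
```python
from cell import manip;from h import *
s=manip.observe();R0=R.from_quat(s["tool_rot"])
print(s["clock"],s["ee_pos"],s["contact_force"],s["qpos"].round(2) if hasattr(s["qpos"],"round") else s["qpos"])
r=manip.get_image("wrist");cv2.imwrite("pics/w1.png",r["frame"][:,:,::-1])
G=((45,80,50),(85,255,255));B=((105,120,50),(130,255,255))
f=(0,0,560,420)
print("green",rect(r,mask(r,*G,f),.008)," blue",rect(r,mask(r,*B,f),.061))
print(rel(s["ee_pos"],R0,[.513,.3303,.03],toolrot(-10.4)))
```

```text
1.2667 [0.50653337 0.33497988 0.13162882] [ 0.04157642  0.29644844 -0.52660765] [-0.93  0.49  0.37  1.76 -0.21  0.94 -0.63]
green (array([443.3, 344.2]), array([149.9,  27.1]), 79.7)  blue (array([513.9, 334.6]), array([71.5, 14.7]), 79.6)
(array([-0.001,  0.002,  0.031]), array([-0.34,  0.72, 10.16]))
```

View pics/w1.png

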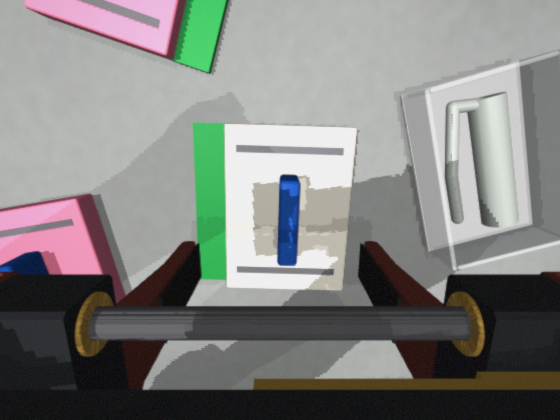

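The wrist view shows the cover centred between the fingers, with the blue bar at (288,220) and the green tongue on the left. It agrees with the earlier fix. I'll go down and close.

Request:
{"op": "drive_tool", "data": {"increments": [[[0,0,0.03],[-0.3,0.7,1.5],1],[[0,0,0.03],[-0.3,0.7,3.5],1],[[0,0,0.03],[-0.3,0.7,5.5],1],[[0,0,0.03],[-0.3,0.7,7.5],1],[[0,0,0.03],[-0.3,0.7,9],1],[[0,0,0.03],[-0.3,0.7,9.8],1],[[0,0,0.03],[-0.3,0.7,10.1],1],[[0,0,0.03],[-0.3,0.7,10.1],1],[[0,0,0.03],[-0.3,0.7,10.1],0],[[0,0,0.03],[-0.3,0.7,10.1],-0.5],[[0,0,0.03],[-0.3,0.7,10.1],-1],[[0,0,0.03],[-0.3,0.7,10.1],-1]]}}

```text
clock: 2.32
ee_pos: [0.5126, 0.3334, 0.0324]
tool_rot: [0.767, 0.641, 0.001, -0.0]
contact_force: [0.0, 0.6, -0.5]
opening: 0.0646
grip_force: 0.0
```

Request:
{"op": "drive_tool", "data": {"increments": [[[0,0,0],[0,0,0],-1],[[0,0,0],[0,0,0],-1],[[0,0,0],[0,0,0],-1],[[0,0,0],[0,0,0],-1],[[0,0,0],[0,0,0],-1],[[0,0,0],[0,0,0],-1]]}}

```text
clock: 2.82
ee_pos: [0.5123, 0.333, 0.0316]
tool_rot: [0.767, 0.641, -0.0, -0.0]
contact_force: [-0.2, 0.3, 0.4]
opening: 0.0249
grip_force: 0.0
```

Request:
{"op": "drive_tool", "data": {"increments": [[[0,0,0],[0,0,0],-1],[[0,0,0],[0,0,0],-1],[[0,0,0],[0,0,0],-1],[[0,0,0],[0,0,0],-1],[[0,0,0],[0,0,0],-1],[[0,0,0],[0,0,0],-1]]}}

```text
clock: 3.32
ee_pos: [0.5124, 0.333, 0.0316]
tool_rot: [0.767, 0.641, 0.0, 0.0]
contact_force: [1.2, 0.4, -1.1]
opening: 0.0161
grip_force: 30.0
```

Request:
{"op": "drive_tool", "data": {"increments": [[[0,0,0],[0,0,-0.3],-1],[[0,0,0],[0,0,-1],-1],[[0,0,0],[0,0,-2],-1],[[0,0,0],[0,0,-3],-1],[[0,0,0],[0,0,-4.5],-1],[[0,0,0],[0,0,-6],-1],[[0,0,0],[0,0,-7.5],-1],[[0,0,0],[0,0,-9],-1],[[0,0,0],[0,0,-9.5],-1],[[0,0,0],[0,0,-10],-1],[[0,0,0],[0,0,-10],-1],[[0,0,0],[0,0,-10],-1]]}}

```text
clock: 4.32
ee_pos: [0.512, 0.333, 0.1315]
tool_rot: [0.767, 0.642, -0.0, -0.0]
contact_force: [-0.1, -0.2, -2.7]
opening: 0.0159
grip_force: 30.0
```

```bash
cat >> h.py <<'E'
BAY=np.array([.5815,.0115,0]); BYAW=-7.
def tgt(xo,zo,tilt,g): # cover origin in bay (m) -> tool pose; g=tcp in cover frame
    A=R.from_euler('z',BYAW,degrees=True); C=A*R.from_euler('y',-tilt,degrees=True)
    return BAY+A.apply([xo,0,zo])+C.apply(g), toolrot(BYAW,tilt)
E
python3 - <<'E'
from cell import manip;from h import *
s=manip.observe();R0=R.from_quat(s["tool_rot"])
print(s["clock"],s["ee_pos"],s["opening"],s["grip_force"],s["contact_force"])
print(R0.as_matrix().round(3))
g=[.085,0,.032]
for a in((-.05,.09,15),(-.05,.0195,15),(-.083,.0195,15)):
    print(a,rel(s["ee_pos"],R0,*tgt(*a,g)),tgt(*a,g)[0].round(4),toolrot(BYAW,15).as_quat().round(3))
E
```

```text
4.3167 [0.5119973  0.3330091  0.13145676] 0.015911284390103437 29.999247193336487 [-0.09895844 -0.16158389 -2.70168535]
[[ 0.177  0.984 -0.   ]
 [ 0.984 -0.177 -0.   ]
 [-0.    -0.    -1.   ]]
(-0.05, 0.09, 15) (array([-0.262,  0.007, -0.055]), array([-30.28,  14.91,  -1.15])) [0.6051 0.0086 0.1429] [0.743 0.657 0.086 0.098]
(-0.05, 0.0195, 15) (array([-0.262,  0.007, -0.055]), array([-30.28,  14.91,   5.9 ])) [0.6051 0.0086 0.0724] [0.743 0.657 0.086 0.098]
(-0.083, 0.0195, 15) (array([-0.262,  0.007, -0.055]), array([-30.46,  11.61,   5.9 ])) [0.5724 0.0126 0.0724] [0.743 0.657 0.086 0.098]
```

Held firmly, with 30 N on the pads and a 16 mm opening. Next, tilt it 15° and carry it above the bay.

Request:
{"op": "drive_tool", "data": {"increments": [[[-0.02,0,0],[-1.2,0.6,-0.2],-1],[[-0.05,0,-0.01],[-3.5,1.7,-0.4],-1],[[-0.08,0,-0.015],[-6.5,3.2,-0.6],-1],[[-0.11,0,-0.02],[-9.5,4.7,-0.8],-1],[[-0.14,0,-0.03],[-12.5,6.2,-1],-1],[[-0.165,0,-0.035],[-15.5,7.7,-1.2],-1],[[-0.19,0,-0.04],[-18.5,9.1,-1.2],-1],[[-0.215,0,-0.045],[-21.5,10.6,-1.2],-1],[[-0.24,0,-0.05],[-24.5,12.1,-1.2],-1],[[-0.255,0,-0.055],[-27.2,13.4,-1.2],-1],[[-0.262,0.007,-0.055],[-29.2,14.4,-1.2],-1],[[-0.262,0.007,-0.055],[-30.3,14.9,-1.2],-1]]}}

```text
clock: 5.32
ee_pos: [0.6044, 0.0033, 0.1431]
tool_rot: [0.744, 0.655, 0.086, 0.099]
contact_force: [0.6, -0.4, -2.6]
opening: 0.016
grip_force: 30.0
```

Request:
{"op": "drive_tool", "data": {"increments": [[[0,0,0],[0,0,0],-1],[[0,0,0],[0,0,0],-1],[[0,0,0],[0,0,0],-1]]}}

```text
clock: 5.57
ee_pos: [0.6046, 0.0092, 0.1431]
tool_rot: [0.743, 0.657, 0.086, 0.098]
contact_force: [-0.3, -0.2, -3.2]
opening: 0.0161
grip_force: 30.0
```

Run:
```python
from cell import manip;from h import *
s=manip.observe();R0=R.from_quat(s["tool_rot"]);p=s["ee_pos"]
print(s["clock"],p,s["opening"],s["grip_force"],s["contact_force"],s["tool_rot"])
r=manip.get_image("scene");a=r["frame"][150:330,170:400,::-1]
t=manip.get_image("top")["frame"][90:250,240:380,::-1]
cv2.imwrite("pics/s2.png",np.vstack([cv2.resize(a,(750,587))]))
G=((45,80,50),(85,255,255))
for r in(r,manip.get_image("top")):
    c=big(mask(r,*G,(170,130,400,300)));print(cv2.minAreaRect(c.astype(np.float32)),len(c))
g=[.085,0,.032]
for a in((-.05,.0195,15),(-.083,.0195,15)):
    print(a,rel(p,R0,*tgt(*a,g)))
```

```text
5.5667 [0.60456722 0.00915817 0.143078  ] 0.01605461087336931 29.999302625656128 [-0.26019376 -0.21654462 -3.23410957] [0.74253486 0.65704795 0.08608367 0.09756833]
((340.982666015625, 155.87550354003906), (1.3605862855911255, 40.01234436035156), 88.40885925292969) 81
((287.484619140625, 168.62307739257812), (16.248550415039062, 11.783299446105957), 7.125016689300537) 46
(-0.05, 0.0195, 15) (array([-0.001,  0.   ,  0.   ]), array([-0.05, -1.76,  6.84]))
(-0.083, 0.0195, 15) (array([-0.001,  0.   ,  0.   ]), array([-0.05, -4.95,  5.99]))
```

View pics/s2.png

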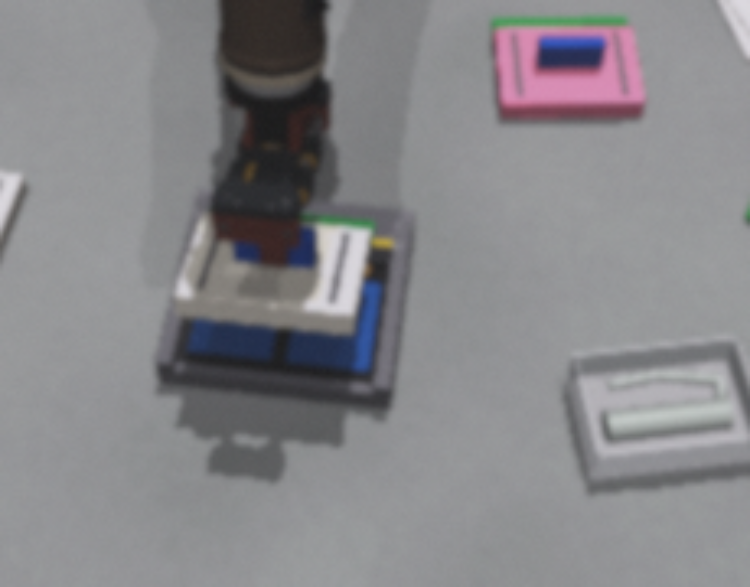

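The scene crop shows the cover tilted over the bay with the tongue end low. The green corner at (375,222) casts to y≈0.094, against an expected 0.092. Next, lower it to just above the floor, clear of the lip.

Request:
{"op": "drive_tool", "data": {"increments": [[[0,0,0],[0,-0.2,0.8],-1],[[0,0,0],[0,-0.5,2.0],-1],[[0,0,0],[0,-0.8,3.2],-1],[[0,0,0],[0,-1.15,4.4],-1],[[0,0,0],[0,-1.4,5.4],-1],[[0,0,0],[0,-1.6,6.2],-1],[[0,0,0],[0,-1.75,6.75],-1],[[0,0,0],[0,-1.75,6.8],-1],[[0,0,0],[0,-1.75,6.8],-1]]}}

```text
clock: 6.47
ee_pos: [0.606, 0.0083, 0.0732]
tool_rot: [0.743, 0.657, 0.086, 0.098]
contact_force: [-0.3, -0.6, -3.1]
opening: 0.016
grip_force: 30.0
```

Run:
```python
from cell import manip;from h import *
s=manip.observe();R0=R.from_quat(s["tool_rot"]);p=s["ee_pos"]
print(s["clock"],p,s["grip_force"],s["contact_force"])
g=[.085,0,.032]
for a in((-.05,.0195,15),(-.083,.0195,15)):
    print(a,rel(p,R0,*tgt(*a,g)))
```

```text
6.4667 [0.60599235 0.00831837 0.07320469] 29.999159574508667 [-0.34232494 -0.56891544 -3.09462711]
(-0.05, 0.0195, 15) (array([-0.   ,  0.001, -0.   ]), array([ 0.02, -0.11,  0.05]))
(-0.083, 0.0195, 15) (array([-0.   ,  0.001, -0.   ]), array([ 0.02, -3.29, -0.8 ]))
```

Request:
{"op": "drive_tool", "data": {"increments": [[[0,0,0],[0,-0.4,-0.07],-1],[[0,0,0],[0,-0.8,-0.17],-1],[[0,0,0],[0,-1.2,-0.27],-1],[[0,0,0],[0,-1.6,-0.37],-1],[[0,0,0],[0,-2.0,-0.47],-1],[[0,0,0],[0,-2.4,-0.57],-1],[[0,0,0],[0,-2.8,-0.67],-1],[[0,0,0],[0,-3.2,-0.77],-1],[[0,0,0],[0,-3.3,-0.8],-1],[[0,0,0],[0,-3.3,-0.8],-1]]}}

```text
clock: 7.3
ee_pos: [0.5719, 0.0126, 0.0726]
tool_rot: [0.743, 0.657, 0.086, 0.098]
contact_force: [0.8, -0.4, -2.9]
opening: 0.0156
grip_force: 30.0
```

Run:
```python
from cell import manip;from h import *
s=manip.observe();R0=R.from_quat(s["tool_rot"]);p=s["ee_pos"]
print(s["clock"],p,s["grip_force"],s["contact_force"])
g=[.085,0,.032]
for a in((-.083,.0185,12),(-.0835,.0175,8),(-.084,.017,4),(-.0845,.0165,0),(-.0845,.0155,0)):
    print(a,rel(p,R0,*tgt(*a,g)))
r=manip.get_image("scene");cv2.imwrite("pics/s3.png",cv2.resize(r["frame"][190:290,200:320,::-1],(720,600)))
```

```text
7.3 [0.57192928 0.01262782 0.07262593] 29.99928116798401 [ 0.800368   -0.36479547 -2.93903466]
(-0.083, 0.0185, 12) (array([ 0.052,  0.   , -0.   ]), array([0.  , 0.17, 0.58]))
(-0.0835, 0.0175, 8) (array([ 0.122,  0.   , -0.   ]), array([0.01, 0.27, 1.27]))
(-0.084, 0.017, 4) (array([ 0.192,  0.   , -0.   ]), array([0.01, 0.33, 1.93]))
(-0.0845, 0.0165, 0) (array([ 0.262,  0.   , -0.   ]), array([0.01, 0.35, 2.59]))
(-0.0845, 0.0155, 0) (array([ 0.262,  0.   , -0.   ]), array([0.01, 0.33, 2.69]))
```

View pics/s3.png

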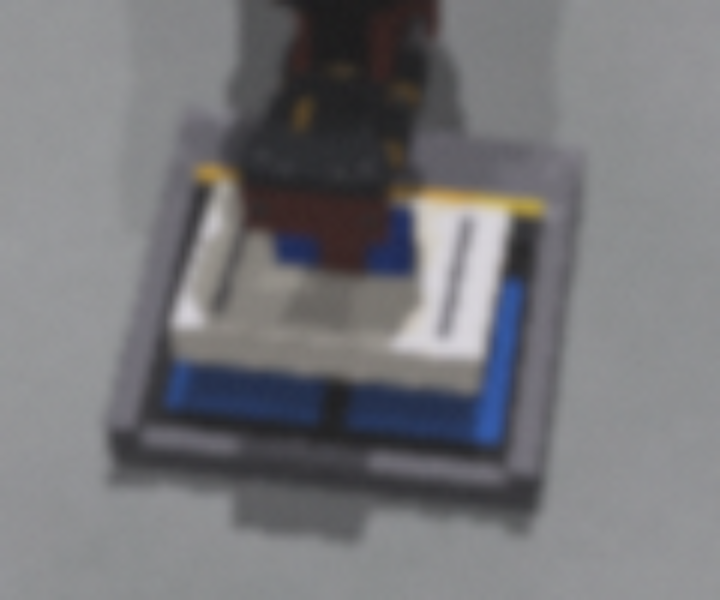

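The green tongue has gone under the yellow stripe with no contact force, and the cover sits between the cheeks. Now I'll lower it about the tongue, gently.

Request:
{"op": "drive_tool", "data": {"increments": [[[0.02,0,0],[0,0.07,0.22],-1],[[0.052,0,0],[0,0.17,0.58],-1],[[0.087,0,0],[0,0.22,0.92],-1],[[0.122,0,0],[0,0.27,1.27],-1],[[0.157,0,0],[0,0.3,1.6],-1],[[0.192,0,0],[0,0.33,1.93],-1],[[0.227,0,0],[0,0.34,2.26],-1],[[0.262,0,0],[0,0.35,2.55],-1],[[0.262,0,0],[0,0.35,2.55],-1],[[0.262,0,0],[0,0.35,2.55],-1]]}}

```text
clock: 8.18
ee_pos: [0.5827, 0.011, 0.0485]
tool_rot: [0.749, 0.662, 0.0, 0.001]
contact_force: [-0.1, 0.2, -3.1]
opening: 0.016
grip_force: 30.0
```

Request:
{"op": "drive_tool", "data": {"increments": [[[0,0,0],[0,0,0.05],-1],[[0,0,0],[0,0,0.1],-1],[[0,0,0],[0,0,0.1],-1],[[0,0,0],[0,0,0.1],-1]]}}

```text
clock: 8.52
ee_pos: [0.582, 0.0115, 0.0481]
tool_rot: [0.749, 0.663, 0.0, 0.0]
contact_force: [0.5, 0.5, -2.3]
opening: 0.0157
grip_force: 30.0
```

Request:
{"op": "drive_tool", "data": {"increments": [[[0,0,0],[0,0,0.05],-1],[[0,0,0],[0,0,0.1],-1],[[0,0,0],[0,0,0.15],-1],[[0,0,0],[0,0,0.15],-1],[[0,0,0],[0,0,0.15],-1]]}}

```text
clock: 8.93
ee_pos: [0.5822, 0.0114, 0.0466]
tool_rot: [0.749, 0.662, 0.0, 0.0]
contact_force: [-2.2, 0.4, 1.8]
opening: 0.0158
grip_force: 30.0
```

It's resting on the floor: the vertical force went from -3 to +1.8 N at the expected height. I'll release and rise.

Request:
{"op": "drive_tool", "data": {"increments": [[[0,0,0],[0,0,0],-1],[[0,0,0],[0,0,0],-0.3],[[0,0,0],[0,0,0],0],[[0,0,0],[0,0,0],0],[[0,0,0],[0,0,0],0],[[0,0,0],[0,0,0],0],[[0,0,0],[0,0,0],0],[[0,0,0],[0,0,0],0]]}}

```text
clock: 9.6
ee_pos: [0.5822, 0.0113, 0.0464]
tool_rot: [0.749, 0.662, -0.0, 0.0]
contact_force: [-0.6, 0.0, -0.0]
opening: 0.0441
grip_force: 0.0
```

Request:
{"op": "drive_tool", "data": {"increments": [[[0,0,0],[0,0,-0.5],0],[[0,0,0],[0,0,-1.5],0],[[0,0,0],[0,0,-3],0],[[0,0,0],[0,0,-5],0],[[0,0,0],[0,0,-7.5],0],[[0,0,0],[0,0,-10],0],[[0,0,0],[0,0,-13],0],[[0,0,0],[0,0,-16],0],[[0,0,0],[0,0,-18],0],[[0,0,0],[0,0,-18],0]]}}

```text
clock: 10.43
ee_pos: [0.5845, 0.011, 0.2322]
tool_rot: [0.749, 0.662, 0.003, 0.002]
contact_force: [1.1, 0.9, -0.3]
opening: 0.0439
grip_force: 0.0
```

Run:
```python
from cell import manip;from h import *
s=manip.observe();print(s["clock"],s["ee_pos"],s["opening"],s["contact_force"])
r=manip.get_image("wrist");B=((105,120,50),(130,255,255));W=((0,0,150),(179,45,255));f=(0,0,560,420)
print(rect(r,mask(r,*B,f),.076),rect(r,mask(r,*W,f),.04))
cv2.imwrite("pics/w4.png",r["frame"][:,:,::-1])
```

```text
10.4333 [0.58449248 0.01103439 0.23219583] 0.043893047485670224 [ 1.12688046  0.88007456 -0.29915836]
(array([582.5,  12. ]), array([69.5, 13.7]), 83.1) (array([600.1,  34. ]), array([339.5, 669.7]), 82.7)
```

View pics/w4.png

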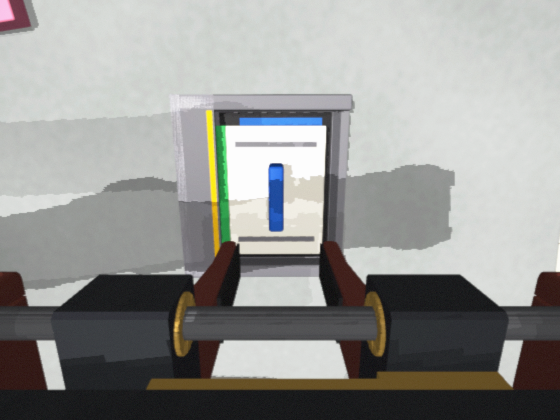

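The wrist view shows the cover flat in the well with its yaw matching the bay (83.1° against 83°). The grip casts to (582.5,12), about 1 mm from the bay centre. A thin green strip of tongue shows beside the yellow lip at (222,180), so the rest is under it. The side gaps look about 6 mm off centre, within tolerance. I'll hand it in.

```bash
python3 -c "
from cell import manip
print(manip.finish_job())"
```

```text
the job is handed in; nothing more can be done
None
```

I put the blue-gripped cover in tongue first, lowered it flat by its grip and let go, then handed the job in at about 10.5 s; no verdict came back, but the last picture showed it lying flat under the lip and square to the bay.

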